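# Put the ball candles away in the geared candle chest

## Task

Put the ball candles away: take the toothed key, turn it until its teeth mesh with the spindle beside the candle chest, push it fully home, and turn it counter-clockwise until the clear lid stands upright. Lower every candle on the table gently into the chest (set it down on the chest's floor, do not drop it), and only then turn the key back until the lid is fully shut. Finally pull the key off, hang it by its eye on the hook stand, and leave everything else on the table as it was.

Things in the scene. Friction and masses are not known exactly. Their poses are not given: they have to be found in the camera images.
- chest: fixed oak box, outer 162 (own x) x 262 (own y) x 82 mm high, walls and floor 6 mm (inside 150 x 250 mm, 76 mm deep). Origin: centre of its underside, own z up. Lid hinged on the upper edge at own x = +81 mm. At its -y end a grey housing, 110 (x) x 120 (y, from -131 to -251) x 60 mm high, carries the key spindle, axis at own x = 0, y = -211 mm.
- chest_in (a point): centre of the chest's inner floor; axes as the chest's (x across the 150 mm, y along the 250 mm)
- spindle_foot (a point): on the upright steel spindle's axis, at the housing's top (z = 60 mm); axes turn with the spindle. Six lugs, 6 mm wide, 22 mm high, reach to 20 mm radius at 0, 60, 120.. degrees from own x. Fully home, the key's origin is at this point, its yaw equal to the spindle's plus any multiple of 60 degrees (play 0.15 rad either way, 2 mm sideways); unmeshed, it stands on the lugs 22 mm higher.
- spindle_tip (a point): tip of the spindle, 31 mm above spindle_foot: the 12 mm radius core tapers to 7 mm radius here; axes as spindle_foot
- spindle (a joint): spindle angle, rad: 0 with the lid shut, grows counter-clockwise seen from above, stops at 1.15; needs about 0.1 to 0.2 N m and stays where it is left
- lid (a joint): lid angle, rad: 0 shut, 1.57 upright, 1.72 at the stop; geared to the spindle, 1.5 times its angle. The lid is a clear 162 x 262 x 5 mm plate in a thin oak frame and stays where the spindle holds it (top edge about 244 mm above the table when upright).
- key: loose brass key with a red grip block, about 180 g, standing upright on its hub, 120 mm tall. Origin: centre of the hub's open underside, own z up. Hub: six-sided, 58 mm across flats, 38 mm high; inside, a cavity 34 mm deep with six teeth (5 mm wide, reaching in to 14.5 mm radius) at 30, 90, 150.. degrees from own x. The eye is above the hub, the grip above the eye.
- key_eye (a point): centre of the key's rectangular eye, 56 mm above the key's origin: a hole 40 mm wide (own x) and 36 mm tall, open along own y, between two 8 mm thick uprights under a crossbar 56 (x) x 12 (y) x 10 mm (74 to 84 mm above the key's origin)
- key_grip (a point): place for the TCP in the red grip block, 106 mm above the key's origin; axes as the key's. The block is 36 (own x) x 16 (own y) mm and runs from 84 to 120 mm above the key's origin; fingers may close along own x or own y
- hook_peg (a point): mid-point of the fixed hook stand's level peg, on its axis, 160 mm above the table. Peg: 8 mm round bar along own x, from the post at x = +45 mm to x = -35 mm, where its free end bends up to x = -43 mm; the tip's top is 14 mm above the peg's axis. Foot 100 mm round, 12 mm high. A hung key has its own y along the peg, its eye's centre about 14 mm below the peg's axis.
- candle1: ball candle: a 50 mm wax ball (radius 25) cut off flat below, on a foot 40 mm across; 40 mm tall plus a thin 6 mm wick, 60 g; widest (50 mm) 15 mm above the foot. Origin: centre of the foot. Any grip across the ball up to about 40 N does no harm. May be absent. Colour: red
- candle2: ball candle: a 50 mm wax ball (radius 25) cut off flat below, on a foot 40 mm across; 40 mm tall plus a thin 6 mm wick, 60 g; widest (50 mm) 15 mm above the foot. Origin: centre of the foot. Any grip across the ball up to about 40 N does no harm. May be absent. Colour: blue
- candle3: ball candle: a 50 mm wax ball (radius 25) cut off flat below, on a foot 40 mm across; 40 mm tall plus a thin 6 mm wick, 60 g; widest (50 mm) 15 mm above the foot. Origin: centre of the foot. Any grip across the ball up to about 40 N does no harm. May be absent. Colour: orange
- candle4: ball candle: a 50 mm wax ball (radius 25) cut off flat below, on a foot 40 mm across; 40 mm tall plus a thin 6 mm wick, 60 g; widest (50 mm) 15 mm above the foot. Origin: centre of the foot. Any grip across the ball up to about 40 N does no harm. May be absent. Colour: green
- lantern: bystander: white lantern, 92 mm across, 154 mm tall; origin under its centre
- heart_holder: bystander: grey square candle holder, 85 x 85 x 75 mm; origin under its centre
- mug: bystander: blue mug, 76 mm across, 85 mm tall, handle at own +y; origin under its centre
- book: bystander: blue book, 100 x 150 x 22 mm; origin under its centre
- remote: bystander: black remote control, 150 (own x) x 42 x 18 mm; origin under its centre
- tealight_jar: bystander: green glass jar with a steel lid, 60 mm across, 70 mm tall; origin under its centre
Mind the look-alikes: they are no part of the job. Leave any turquoise or yellow look-alike of the candle3 alone.

How it is judged:
By the outcome, as a careful person would: the job done as asked, in the order asked, and still so for the second after the job is handed in, with the robot touching nothing.
Of candle1, candle2, candle3, candle4 only 3 to 4 are there at a start; the rules pass over those that are not, and their reading is None.
At some moment in a run one of candle1, candle2, candle3, candle4 may be knocked a few centimetres aside while the robot is not near it.
It also fails if it takes over 210 s, if anything falls off the work surface, if the arm or the gripper's body presses on something with over 40 N, if the wrist force passes 120 N, or if a joint passes its speed limit or range.

## Robot

A 6-joint arm with a two-finger parallel gripper is mounted at the origin on the work surface. World frame = base frame: x ahead of the robot, y to its left, z up, the work surface at z = 0. Lengths are in m, angles in rad, forces in N, time in s.
With the tool pointing down it reaches from about 0.25 to 0.725 m from the base axis. Payload 4 kg.
Tool frame: the origin (TCP) lies between the finger pads, 19 mm behind the fingertips; this is the grasp point; z points along the fingers, y is the direction in which the jaws open and shut (so a half turn about z gives the same grasp; the last joint's range is limited). The gripper opens to 85 mm and grips with 20 to 120 N. Pads are 22 mm wide; open, the fingers measure 114 mm over their backs; the gripper's body (76 mm by 85 mm) begins 54 mm behind the grasp point. The pads swing forward as they close: fully open they stand 13 mm farther back than shut.
Start: joints at [-1.154, 0.241, 0.005, 1.335, 0, 1.571], TCP at [0.202, -0.457, 0.25] pointing down, gripper open.
Joint ranges: [-2.72, 2.72], [-1.05, 1.87], [-1.09, 1.28], [-1.99, 2.15], [-1.42, 1.44], [-3.14, 3.14]. Speed limits (rad/s): [2.79, 2.79, 3.14, 3.14, 3.14, 3.14].

## Interface

Orientations are given as a unit quaternion [x, y, z, w].
In Python, from workcell import bot gives the robot as it stands.
- The arm moves only by the shell command python3 -m jog 'ROWS'. ROWS is JSON, a list that holds one entry, the list of rows, each a list of 7 numbers: the shift along the world's x, y, z in m, then the turn, a rotation vector about the world's x, y, z in degrees, then the closure in counts, from 0 (fully open) to 255 (shut). In form: [[[tx, ty, tz, ax, ay, az, fingers], ...]]. A call has 1 to 10 rows; each row is the pose to reach, as a shift and turn from the pose commanded when the call began; what a row does not reach only later rows make up. A row lasts 1/12 s, in which the tool goes at most 41.7 mm and 7.16 degrees, less where a joint would pass 70% of its speed; a pose out of reach is approached as far as the arm can. A call with a gripper value outside its range is refused whole. The fingers move at their own pace and stop on an object; the grip force is fixed at half the most. Time passes only in rows, so rows that repeat a pose let the fingers close. It gives the time, the measured TCP pose, the force and the opening at its end, in the units of the state.
- bot.get_obs(): the state, without advancing time (a new reading comes with each control period).
- bot.camera(name): name is "side" or "top" or "wrist"; returns the picture (384x512x3 uint8, blue, green, red); there is no depth.
- bot.camera_model(name): a dict with "K" (3x3 intrinsics, pixels), "k1" (the pictures are not rectified: a ray, as slopes to the right and down, at radius r is drawn at 1 + k1 r^2 times it, then the intrinsics apply), "T" (4x4, takes a point from camera to world coordinates). Camera axes: x right, y down, z forward; pixel columns grow to the right and rows downward; lengths in m; the calibration is good to about 2 mm. A picture is of the moment at which its call begins: read the wrist's pose just before it. camera_model takes no time and is no camera call; for the wrist camera it gives the pose at the moment of the call.
- bot.job_done(): hands the job in, once; it reports no verdict.
The state is a dict: "clock": time; "joint_pos": joint angles; "joint_vel": joint speeds; "tau": joint torques, N m; "eef_pos": TCP position; "tool_rot": TCP orientation; "ft_force": force on the tool from outside, world axes, zero at the start; "ft_torque": the same for the moment, N m; "grip_width": finger opening in m.
Only numpy, scipy, OpenCV 4.12 (cv2) and the standard library are available. Lean on these libraries where they do the work, as an engineer would, in place of code of your own. Each camera call takes 0.05 s, during which the arm holds its last target. There are 200 camera calls.

## Working session

There is one attempt and no reset: what is moved stays moved. The work goes in short steps, Python scripts to look and compute and a shell command to move; the robot and the scene stay as the last step left them, time stands still between calls to the robot, and variables do not carry over. Pictures are saved under pics/ and viewed, about 12 in all and at most 16, crops included, and the job is handed in when it is done.

```bash
ls; mkdir -p pics
cat > h.py <<'E'
import numpy as np, cv2
from workcell import bot
def shot(name, fn):
    m=bot.camera_model(name); im=bot.camera(name); cv2.imwrite('pics/'+fn+'.png',im)
    np.savez('pics/'+fn+'.npz',K=m['K'],k1=m['k1'],T=m['T']); return im
def model(fn):
    d=np.load('pics/'+fn+'.npz'); return d['K'],float(d['k1']),d['T']
def ray(fn,u,v):
    K,k1,T=model(fn)
    p=cv2.undistortPoints(np.array([[[u,v]]],float),K,np.array([k1,0,0,0,0.]))[0,0]
    return T[:3,3],T[:3,:3]@np.array([p[0],p[1],1])
def onz(fn,u,v,z):
    o,d=ray(fn,u,v); return o+d*(z-o[2])/d[2]
def proj(fn,P):
    K,k1,T=model(fn); R=T[:3,:3].T
    return cv2.projectPoints(np.array(P,float).reshape(-1,3),cv2.Rodrigues(R)[0],-R@T[:3,3],K,np.array([k1,0,0,0,0.]))[0][:,0]
E
python3 - <<'E'
from h import *
np.set_printoptions(precision=4,suppress=True)
for n in('top','side','wrist'):
    im=shot(n,n+'0'); print(n,model(n+'0'))
print(bot.get_obs())
E
```

```text
pics
top (array([[412.8525,   0.    , 247.2097],
       [  0.    , 412.8525, 198.6744],
       [  0.    ,   0.    ,   1.    ]]), -0.0366956694869783, array([[ 0.0208, -0.9971,  0.0726,  0.5046],
       [-0.9997, -0.0198,  0.0144,  0.0045],
       [-0.0129, -0.0729, -0.9973,  1.3681],
       [ 0.    ,  0.    ,  0.    ,  1.    ]]))
side (array([[384.9774,   0.    , 250.7795],
       [  0.    , 384.9774, 188.8339],
       [  0.    ,   0.    ,   1.    ]]), 0.03856816065968711, array([[ 0.9823, -0.1422,  0.1219,  0.4069],
       [-0.1868, -0.6932,  0.6961, -0.9178],
       [-0.0145, -0.7066, -0.7075,  1.0589],
       [ 0.    ,  0.    ,  0.    ,  1.    ]]))
wrist (array([[273.8492,   0.    , 250.8037],
       [  0.    , 273.8492, 192.7486],
       [  0.    ,   0.    ,   1.    ]]), -0.05668729278664379, array([[ 0.4042, -0.8714, -0.2781,  0.274 ],
       [-0.9147, -0.3855, -0.1214, -0.4258],
       [-0.0015,  0.3035, -0.9528,  0.3728],
       [ 0.    ,  0.    ,  0.    ,  1.    ]]))
{'clock': 0.15, 'joint_pos': array([-1.154 ,  0.2413,  0.004 ,  1.3352,  0.    ,  1.5708]), 'joint_vel': array([ 0.0001, -0.0044,  0.0047,  0.0002, -0.0001,  0.0007]), 'tau': array([ -0.0002, -37.2636,  25.2638,   0.0124,  -0.    ,   0.    ]), 'eef_pos': array([ 0.2022, -0.4568,  0.2493]), 'tool_rot': array([ 0.9784,  0.2069, -0.0002, -0.0008]), 'ft_force': array([-0.3423, -0.4336, -0.1006]), 'ft_torque': array([-0.0023, -0.0093,  0.0004]), 'grip_width': 0.08543220436043714}
```

View pics/top0.png

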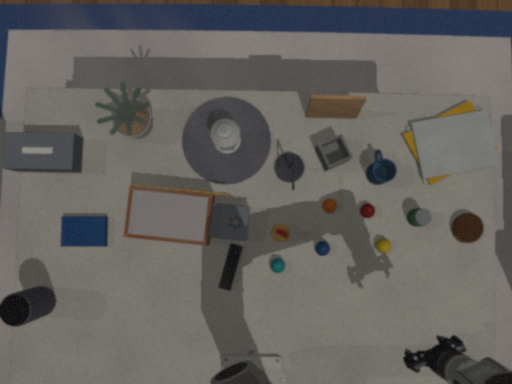

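View pics/side0.png

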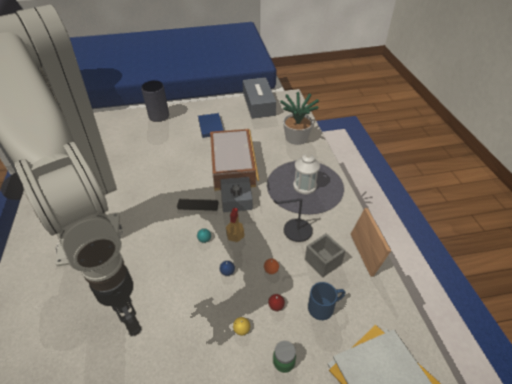

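Top view: red (367,210), orange (329,205) and blue (322,248) candles. Turquoise (277,266) and yellow (384,246) are look-alikes, and the green object at (418,216) is the jar. Key at (281,232), spindle (236,223), chest (168,215), hook stand (289,167). I'll enlarge the work area to confirm.

Run:
```python
from h import *
np.set_printoptions(precision=4,suppress=True)
im=cv2.imread('pics/top0.png')
c=im[140:290,110:310]; cv2.imwrite('pics/c1.png',cv2.convertScaleAbs(cv2.resize(c,None,fx=4,fy=4,interpolation=cv2.INTER_CUBIC),alpha=1.3))
im2=cv2.imread('pics/side0.png')
a=im[180:280,250:440];a=cv2.resize(a,None,fx=3.5,fy=3.5,interpolation=cv2.INTER_CUBIC)[:, :665]
b=im2[170:370,160:350];b=cv2.resize(b,(475,500)[::1],interpolation=cv2.INTER_CUBIC)
cv2.imwrite('pics/c2.png',cv2.convertScaleAbs(cv2.resize(im2[120:280,140:340],None,fx=3.7,fy=3.7,interpolation=cv2.INTER_CUBIC),alpha=1.3))
# candle/key blobs by colour
for fn,img in(('top0',im),('side0',im2)):
    hsv=cv2.cvtColor(img,cv2.COLOR_BGR2HSV)
    m=((hsv[...,1]>110)&(hsv[...,2]>45)).astype(np.uint8)
    n,l,s,ce=cv2.connectedComponentsWithStats(m)
    for i in range(1,n):
        if 30<s[i,4]<500:
            u,v=ce[i]; hu=np.median(hsv[l==i],axis=0)
            print(fn,ce[i],s[i],hu,onz(fn,u,v,0.018)[:2])
```

```text
top0 [16.0941  0.8235] [ 0  0 38  3 85] [ 14. 121.  83.] [1.2809 0.8472]
top0 [130.725   0.575] [120   0  22   3  40] [ 14. 117.  87.] [1.2805 0.4404]
top0 [99.7023 14.0279] [ 85   5  29  23 215] [111. 116.  79.] [1.2314 0.5462]
top0 [459.6173 109.0947] [438 101  37  16 243] [ 22. 191. 128.] [ 0.9177 -0.681 ]
top0 [410.8144 143.1959] [403 131  16  32 194] [ 22. 193. 124.] [ 0.798  -0.5146]
top0 [378.9101 171.2275] [372 158  16  25 189] [104. 122.  53.] [ 0.7021 -0.4079]
top0 [435.3146 178.9101] [427 175  21  10  89] [ 21. 174. 124.] [ 0.6804 -0.5947]
top0 [137.2743 219.4602] [124 184  52  57 226] [ 12. 126.  95.] [0.5272 0.3839]
top0 [199.8535 204.8072] [163 188  65  57 389] [ 13. 126.  95.] [0.5796 0.179 ]
top0 [329.0988 205.3889] [322 199  15  14 162] [ 12. 193.  84.] [ 0.5861 -0.2443]
top0 [367.0282 210.2958] [360 204  14  14 142] [  2. 186.  76.] [ 0.5725 -0.3686]
top0 [280.0325 232.4024] [271 224  19  17 246] [ 19. 145.  82.] [ 0.4948 -0.0852]
top0 [382.8675 245.3434] [376 239  15  14 166] [ 24. 190. 110.] [ 0.4594 -0.4204]
top0 [322.1311 248.2131] [316 242  13  13 122] [107.  1
[... 580 characters left out ...]
26.  96.] [ 0.4959 -0.066 ]
side0 [203.3367 234.9694] [198 230  12  11  98] [ 88. 127. 116.] [ 0.3858 -0.0799]
side0 [271.1149 265.977 ] [264 259  15  15 174] [  9.  162.  119.5] [ 0.5849 -0.2469]
side0 [225.8333 267.0833] [222 263   9   9  60] [110.  119.5  98. ] [ 0.4431 -0.2227]
side0 [276.0216 302.0162] [269 294  15  16 185] [  2. 158. 104.] [ 0.5711 -0.3711]
side0 [241.1992 325.6229] [233 317  17  18 236] [ 23. 157. 167.] [ 0.4584 -0.4222]
side0 [370.3535 334.5202] [354 325  30  21 198] [ 20. 165. 184.] [ 0.8021 -0.5143]
side0 [337.5658 373.9671] [329 364  18  20 152] [ 20. 169. 172.] [ 0.6787 -0.595 ]
side0 [430.0667 376.6222] [420 366  20  18  90] [ 20.  171.5 173. ] [ 0.9046 -0.6429]
```

View pics/c1.png

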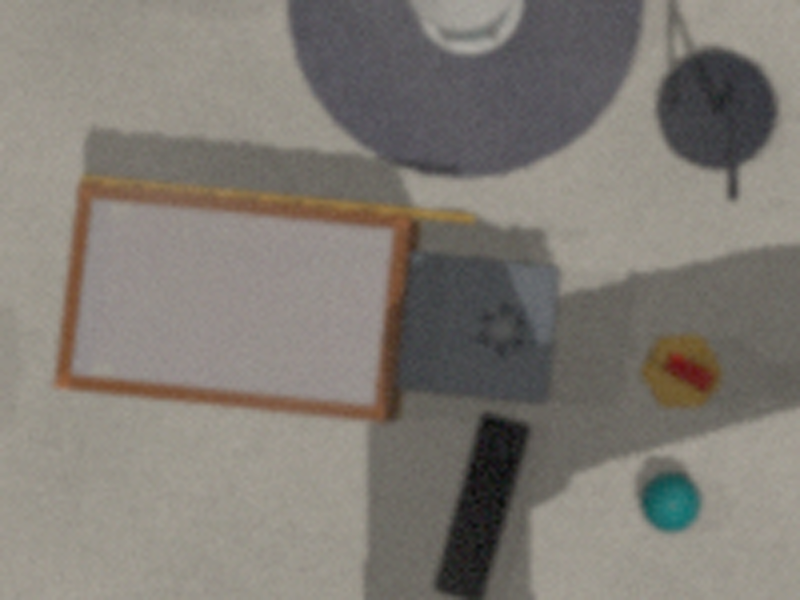

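View pics/c2.png

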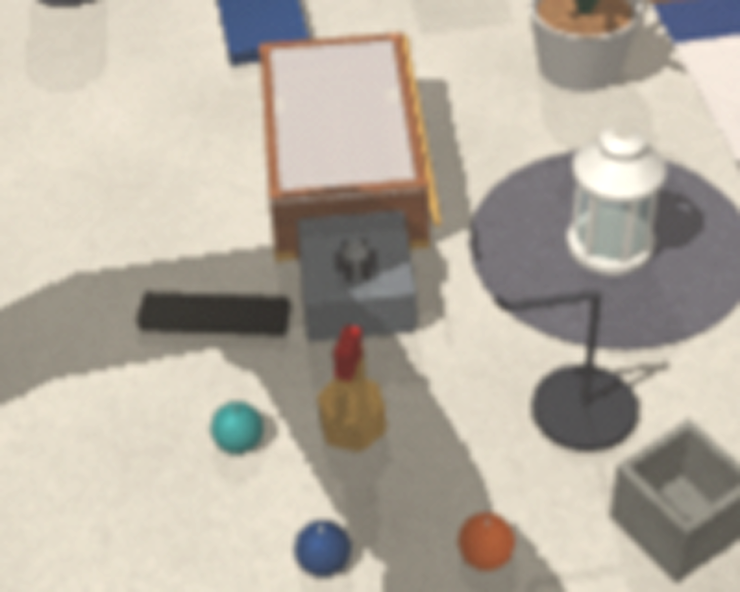

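Run:
```python
from h import *
np.set_printoptions(precision=4,suppress=True)
t=lambda x,y:(110+(x+.5)/4-.5,140+(y+.5)/4-.5)
s=lambda x,y:(140+(x+.5)/3.7-.5,120+(y+.5)/3.7-.5)
C=[onz('top0',*t(*p),0.087) for p in((82,180),(415,215),(390,420),(58,385))]
C=np.array(C); print('chest corners\n',C,C.mean(0),[np.linalg.norm(C[i]-C[(i+1)%4]) for i in range(4)])
d=C[0]-C[1]+C[3]-C[2]; print('yaw of own y',np.degrees(np.arctan2(-d[0],d[1])))
for z in(.06,.085,.091): print('spindle',z,onz('top0',*t(502,328),z))
# housing corners z .06
print('housing',[onz('top0',*t(*p),.06) for p in((556,265),(545,403))])
print('grip',onz('top0',*t(690,373),.12),onz('top0',*t(668,358),.12),onz('top0',*t(712,385),.12),'hub',onz('top0',*t(682,371),.038))
def tri(a,b):
    o1,d1=ray('top0',*a);o2,d2=ray('side0',*b)
    A=np.array([d1,-d2]).T;x=np.linalg.lstsq(A,o2-o1,rcond=None)[0]
    p,q=o1+d1*x[0],o2+d2*x[1]; return (p+q)/2,np.linalg.norm(p-q)
print('spin tip',tri(t(502,328),s(355,240)))
print('post/peg',tri(t(722,103),s(597,297)),'tip',tri(t(733,198),s(503,300)))
print('peg tip z.16',onz('top0',*t(733,196),.17),onz('top0',*t(722,100),.16))
print('foot',onz('top0',*t(716,107),.006),onz('side0',*s(585,405),.006))
print('seen from side (0.15,-0.6):',proj('side0',[0.15,-.6,0]))
```

```text
chest corners
 [[0.6347 0.3916 0.087 ]
 [0.6123 0.1289 0.087 ]
 [0.4529 0.144  0.087 ]
 [0.4741 0.4039 0.087 ]] [0.5435 0.2671 0.087 ] [np.float64(0.26367097437621123), np.float64(0.16011128396307842), np.float64(0.26071852910169996), np.float64(0.16114048434197636)]
yaw of own y -4.774392724264745
spindle 0.06 [0.5262 0.0601 0.06  ]
spindle 0.085 [0.5258 0.0591 0.085 ]
spindle 0.091 [0.5257 0.0588 0.091 ]
housing [array([0.577 , 0.0184, 0.06  ]), array([0.4678, 0.0249, 0.06  ])]
grip [ 0.4942 -0.0847  0.12  ] [ 0.5052 -0.068   0.12  ] [ 0.4856 -0.1014  0.12  ] hub [ 0.495  -0.0842  0.038 ]
spin tip (array([0.5244, 0.0586, 0.0994]), np.float64(0.0022920719865181477))
post/peg (array([ 0.704 , -0.1052,  0.1496]), np.float64(0.01798686601747579)) tip (array([ 0.6246, -0.1109,  0.17  ]), np.float64(0.004708208047383437))
peg tip z.16 [ 0.6237 -0.1106  0.17  ] [ 0.6957 -0.1025  0.16  ]
foot [ 0.7141 -0.1113  0.006 ] [ 0.7118 -0.1098  0.006 ]
seen from side (0.15,-0.6): [[127.1146 424.352 ]]
```

Distances and sizes agree (chest 262x161 mm, spindle about 208 mm from the chest centre, hook tip to foot 89 mm). Chest own y is about world +y, with yaw -4.8°. Moving to look at the key and spindle up close.

```bash
python3 -m jog '[[[0.14,0.22,0,0,0,18,0],[0.14,0.22,0,0,0,18,0],[0.14,0.22,0,0,0,18,0],[0.14,0.22,0,0,0,18,0],[0.14,0.22,0,0,0,18,0],[0.14,0.22,0,0,0,18,0],[0.14,0.22,0,0,0,18,0],[0.14,0.22,0,0,0,18,0]]]'
python3 -m jog '[[[0.13,0.21,0,0,0,18,0],[0.13,0.21,0,0,0,18,0],[0.13,0.21,0,0,0,18,0],[0.13,0.21,0,0,0,18,0],[0.13,0.21,0,0,0,18,0],[0.13,0.21,0,0,0,18,0],[0.13,0.21,0,0,0,18,0],[0.13,0.21,0,0,0,18,0],[0.13,0.21,0,0,0,18,0],[0.13,0.21,0,0,0,18,0]]]'
python3 -c "
from h import *
shot('wrist','w1')"
```

```text
clock: 0.82
eef_pos: [0.3436, -0.2345, 0.2499]
tool_rot: [0.933, 0.36, 0.0, -0.0]
ft_force: [-0.3, -0.8, -0.2]
grip_width: 0.0856
clock: 1.65
eef_pos: [0.4717, -0.0287, 0.2498]
tool_rot: [0.867, 0.498, -0.001, -0.0]
ft_force: [-0.2, -0.4, -0.6]
grip_width: 0.0853
```

View pics/w1.png

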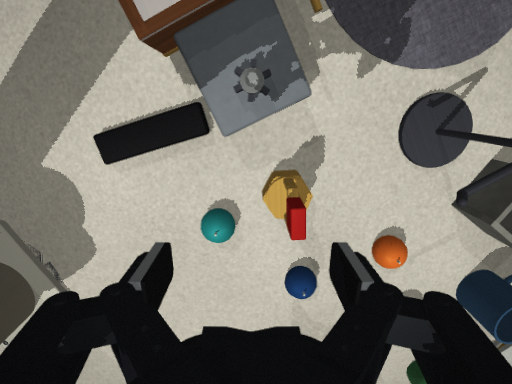

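Wrist view: spindle tip (252,79), key hub (287,193), grip (296,218). One enlarged crop of both to get the angles.

Run:
```python
from h import *
im=cv2.imread('pics/w1.png')
f=lambda y,x:cv2.resize(im[y:y+80,x:x+66],None,fx=6,fy=6,interpolation=cv2.INTER_CUBIC)
cv2.imwrite('pics/c3.png',cv2.convertScaleAbs(np.hstack([f(38,220),f(165,255)]),alpha=1.4))
```

```text
(no output)
```

View pics/c3.png

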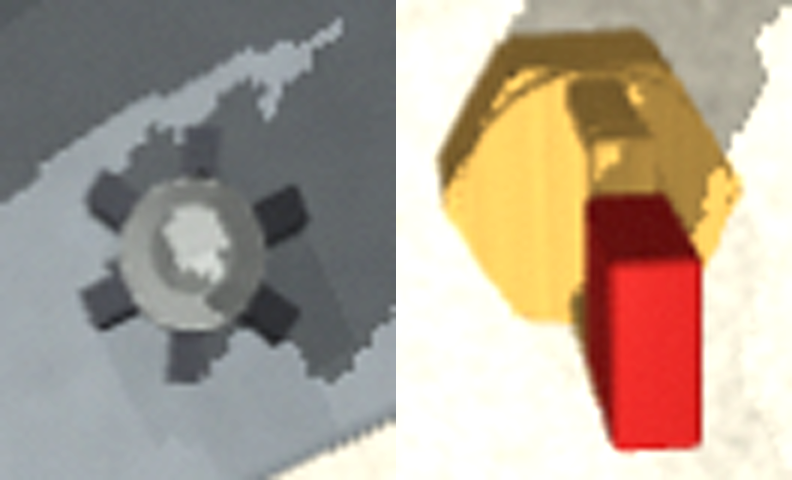

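Run:
```python
from h import *
np.set_printoptions(precision=4,suppress=True)
L=lambda x,y:(220+(x+.5)/6-.5,38+(y+.5)/6-.5)
R=lambda x,y:(255+(x-396+.5)/6-.5,165+(y+.5)/6-.5)
P=np.array([onz('w1',*L(*p),.082) for p in((205,128),(299,203),(287,330),(183,382),(90,309),(95,186))])
print('lug centre',P.mean(0)); v=P-P.mean(0); print(np.hypot(v[:,0],v[:,1]),np.degrees(np.arctan2(v[:,1],v[:,0])))
for i in range(3): print(np.degrees(np.arctan2(*(P[i]-P[i+3])[1::-1]))%60)
print('tip',onz('w1',*L(197,241),.091))
G=np.array([onz('w1',*R(*p),.12) for p in((610,262),(698,260),(700,450),(617,450))])
print('grip',G.mean(0)); 
for a,b in((0,3),(1,2),(0,1),(3,2)): d=G[b]-G[a]; print(np.linalg.norm(d),np.degrees(np.arctan2(d[1],d[0])))
H=np.array([onz('w1',*R(*p),.038) for p in((440,182),(742,188))]);print('hub',H,H.mean(0))
hx=np.array([onz('w1',*R(*p),0.0) for p in((440,160),(515,32),(640,30))]);print(hx)
```

```text
lug centre [0.5246 0.0587 0.082 ]
[0.0201 0.0194 0.0195 0.02   0.0191 0.0196] [  54.243    -4.3108  -66.4247 -125.1734  175.0008  115.1636]
54.534248862480474
55.34766822874069
54.37116117006586
tip [0.526  0.0599 0.091 ]
grip [ 0.4951 -0.0845  0.12  ]
0.034643213415703394 -115.68741323923629
0.03501145231289036 -116.14130365228769
0.014556757190432623 -28.944617372838714
0.01430582109114597 -30.475960941583946
hub [[ 0.4683 -0.064   0.038 ]
 [ 0.5239 -0.0981  0.038 ]] [ 0.4961 -0.0811  0.038 ]
[[ 0.4661 -0.0708  0.    ]
 [ 0.4966 -0.0525  0.    ]
 [ 0.522  -0.0667  0.    ]]
```

```bash
python3 -m jog '[[[0.023,-0.056,0,0,0,1.5,0],[0.023,-0.056,0,0,0,1.5,0],[0.023,-0.056,-0.04,0,0,1.5,0],[0.023,-0.056,-0.07,0,0,1.5,0],[0.023,-0.056,-0.10,0,0,1.5,0],[0.023,-0.056,-0.12,0,0,1.5,0],[0.023,-0.056,-0.135,0,0,1.5,0],[0.023,-0.056,-0.142,0,0,1.5,0],[0.023,-0.056,-0.142,0,0,1.5,0]]]'
python3 -m jog '[[[0,0,0,0,0,0,255],[0,0,0,0,0,0,255],[0,0,0,0,0,0,255],[0,0,0,0,0,0,255],[0,0,0,0,0,0,255],[0,0,0,0,0,0,255],[0,0,0,0,0,0,255],[0,0,0,0,0,0,255],[0,0,0,0,0,0,255],[0,0,0,0,0,0,255]]]'
python3 -m jog '[[[0,0,0.03,0,0,0,255],[0,0,0.06,0,0,0,255],[0,0,0.09,0,0,0,255],[0,0,0.12,0,0,0,255],[0,0,0.12,0,0,0,255],[0,0,0.12,0,0,0,255]]]'
python3 -c "
from h import *
im=shot('wrist','w2');shot('top','top2');i=cv2.imread('pics/top2.png');cv2.imwrite('pics/w2v.png',np.hstack([im[60:330,60:400],cv2.resize(i[150:285,250:420],None,fx=2,fy=2)]))"
```

```text
clock: 2.45
eef_pos: [0.4937, -0.0842, 0.1066]
tool_rot: [0.861, 0.509, -0.001, -0.001]
ft_force: [0.4, 0.6, 0.6]
grip_width: 0.0848
clock: 3.28
eef_pos: [0.4959, -0.0831, 0.1087]
tool_rot: [0.86, 0.511, 0.001, 0.0]
ft_force: [-0.2, 0.4, 5.7]
grip_width: 0.0152
clock: 3.78
eef_pos: [0.4963, -0.0834, 0.2292]
tool_rot: [0.86, 0.51, 0.001, 0.001]
ft_force: [-0.7, 1.1, -1.8]
grip_width: 0.015
```

View pics/w2v.png

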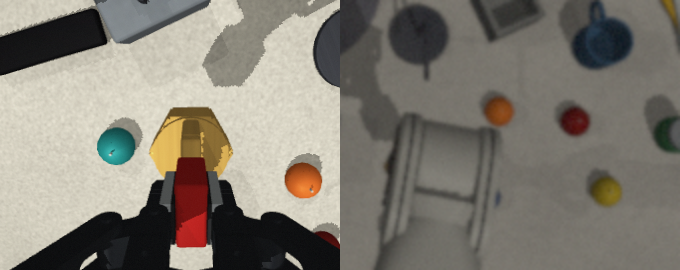

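```bash
python3 -m jog '[[[0.029,0.142,0,0,0,-6.4,255],[0.029,0.142,0,0,0,-6.4,255],[0.029,0.142,0,0,0,-6.4,255],[0.029,0.142,0,0,0,-6.4,255],[0.029,0.142,0,0,0,-6.4,255],[0.029,0.142,0,0,0,-6.4,255],[0.029,0.142,0,0,0,-6.4,255]]]'
python3 -m jog '[[[0,0,-0.008,0,0,0,255],[0,0,-0.016,0,0,0,255],[0,0,-0.022,0,0,0,255],[0,0,-0.028,0,0,0,255],[0,0,-0.033,0,0,0,255],[0,0,-0.033,0,0,0,255]]]'
python3 -m jog '[[[0,0,-0.004,0,0,0,255],[0,0,-0.008,0,0,0,255],[0,0,-0.010,0,0,0,255],[0,0,-0.010,0,0,0,255],[0,0,-0.010,0,0,0,255]]]'
```

```text
clock: 4.47
eef_pos: [0.5233, 0.0584, 0.2261]
tool_rot: [0.887, 0.462, -0.002, -0.0]
ft_force: [-0.8, 0.7, -0.6]
grip_width: 0.0153
clock: 4.97
eef_pos: [0.5235, 0.0583, 0.1935]
tool_rot: [0.887, 0.461, -0.001, -0.0]
ft_force: [-0.2, -0.6, -1.4]
grip_width: 0.015
clock: 5.38
eef_pos: [0.5244, 0.0589, 0.185]
tool_rot: [0.887, 0.462, 0.0, -0.0]
ft_force: [1.0, -0.2, -0.8]
grip_width: 0.0148
```

```bash
python3 -m jog '[[[0,0,-0.004,0,0,0,255],[0,0,-0.008,0,0,0,255],[0,0,-0.011,0,0,0,255],[0,0,-0.011,0,0,0,255],[0,0,-0.011,0,0,0,255]]]'
python3 -m jog '[[[0,0,-0.002,0,0,0,255],[0,0,-0.004,0,0,0,255],[0,0,-0.006,0,0,0,255],[0,0,-0.006,0,0,0,255],[0,0,-0.006,0,0,0,255]]]'
```

```text
clock: 5.8
eef_pos: [0.5243, 0.0589, 0.1737]
tool_rot: [0.887, 0.462, -0.0, -0.0]
ft_force: [0.4, 1.2, -2.6]
grip_width: 0.0148
clock: 6.22
eef_pos: [0.5246, 0.0589, 0.1687]
tool_rot: [0.887, 0.462, 0.001, 0.0]
ft_force: [-1.0, -0.1, 3.4]
grip_width: 0.0153
```

```bash
python3 -m jog '[[[0,0,-0.002,0,0,0,255],[0,0,-0.002,0,0,0,255],[0,0,-0.002,0,0,0,255]]]'
python3 -m jog '[[[0,0,0,0,0,4,255],[0,0,0,0,0,8,255],[0,0,0,0,0,12,255],[0,0,0,0,0,16,255],[0,0,0,0,0,20,255],[0,0,0,0,0,24,255],[0,0,0,0,0,28,255],[0,0,0,0,0,32,255],[0,0,0,0,0,35,255],[0,0,0,0,0,35,255]]]'
python3 -m jog '[[[0,0,0,0,0,4,255],[0,0,0,0,0,8,255],[0,0,0,0,0,12,255],[0,0,0,0,0,16,255],[0,0,0,0,0,20,255],[0,0,0,0,0,24,255],[0,0,0,0,0,28,255],[0,0,0,0,0,32,255],[0,0,0,0,0,35,255],[0,0,0,0,0,35,255]]]'
python3 -c "
from h import *
im=shot('side','s3');i=shot('top','top3');print(bot.get_obs()['ft_torque']);cv2.imwrite('pics/s3v.png',np.hstack([cv2.resize(im[80:280,130:330],(400,400)),cv2.resize(i[140:290,110:260],(400,400))]))"
```

```text
clock: 6.47
eef_pos: [0.5247, 0.059, 0.1687]
tool_rot: [0.887, 0.462, 0.001, 0.0]
ft_force: [-5.9, 0.5, 14.3]
grip_width: 0.0154
clock: 7.3
eef_pos: [0.5246, 0.0605, 0.1687]
tool_rot: [0.706, 0.708, 0.002, -0.001]
ft_force: [-5.4, 4.2, 14.2]
grip_width: 0.0152
clock: 8.13
eef_pos: [0.5239, 0.0603, 0.1687]
tool_rot: [0.461, 0.888, 0.002, -0.0]
ft_force: [-6.9, 4.3, 16.4]
grip_width: 0.0152
[0.80131714 1.77967118 0.00613994]
```

View pics/s3v.png

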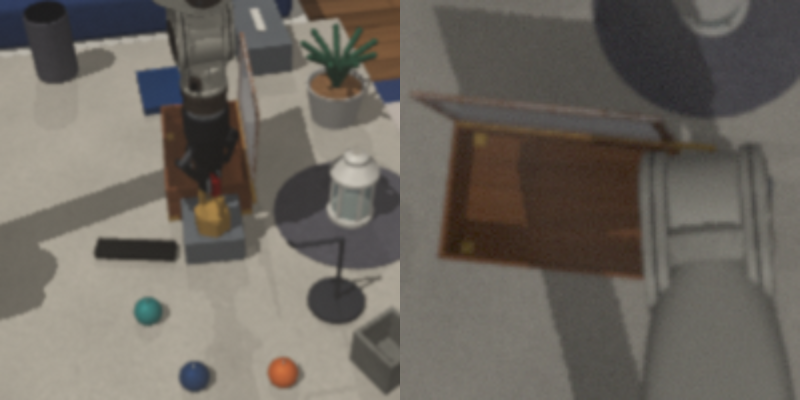

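Run:
```python
from h import *
np.set_printoptions(precision=4,suppress=True)
c=np.array([.5435,.267]);a=np.radians(-4.9);ex=np.array([np.cos(a),np.sin(a)]);ey=np.array([-np.sin(a),np.cos(a)])
f=lambda x,y:(110+(x-400+.5)*.375-.5,140+(y+.5)*.375-.5)
for p,z in(((412,93),.244),((458,122),.084),((663,124),.244)):
    q=onz('top3',*f(*p),z)[:2]-c; print(q@ex,q@ey)
for ang in(1.45,1.57,1.65,1.72):
    for y in(.131,-.131):
        P=np.r_[c+ex*(.081-.162*np.cos(ang))+ey*y,.084+.162*np.sin(ang)]; print(ang,y,proj('top3',P),(proj('top3',P)-[110,140])/.375+[400,0])
```

```text
0.09153487106551482 0.13111985447794103
0.07837223760528395 0.1283567609320494
0.08665854010457218 -0.13204083325870375
1.45 0.131 [[112.7233 185.294 ]] [[407.2622 120.7839]]
1.45 -0.131 [[206.8638 195.2307]] [[658.3035 147.2818]]
1.57 0.131 [[113.4886 178.2909]] [[409.3028 102.1091]]
1.57 -0.131 [[207.618  188.1669]] [[660.3147 128.445 ]]
1.65 0.131 [[114.1573 173.6798]] [[411.086   89.8129]]
1.65 -0.131 [[208.1726 183.5046]] [[661.7937 116.0122]]
1.72 0.131 [[114.8405 169.7216]] [[412.9081  79.2575]]
1.72 -0.131 [[208.6871 179.495 ]] [[663.1657 105.32  ]]
```

Lid measures about 1.6 rad (upright), with the key home and held. Releasing it and going to look at the candles.

```bash
python3 -m jog '[[[0,0,0,0,0,0,0],[0,0,0,0,0,0,0],[0,0,0,0,0,0,0],[0,0,0,0,0,0,0],[0,0,0,0,0,0,0],[0,0,0,0,0,0,0]]]'
python3 -m jog '[[[0,0,0.04,0,0,0,0],[0,0,0.09,0,0,0,0],[0,0,0.09,0,0,0,0],[0,-0.30,0.09,0,0,0,0],[0,-0.30,0.09,0,0,0,0],[0,-0.30,0.09,0,0,0,0],[0,-0.30,0.09,0,0,0,0],[0,-0.30,0.09,0,0,0,0],[0,-0.30,0.09,0,0,0,0],[0,-0.30,0.09,0,0,0,0]]]'
python3 -m jog '[[[0,0,0,0,0,0,0],[0,0,0,0,0,0,0],[0,0,0,0,0,0,0]]]'
cat > cand.py <<'E'
from h import *
import sys
np.set_printoptions(precision=4,suppress=True)
def find(fn,names=('top','wrist'),z=.017):
    for n in names:
        im=shot(n,n+fn); hsv=cv2.cvtColor(im,cv2.COLOR_BGR2HSV)
        m=((hsv[...,1]>110)&(hsv[...,2]>45)).astype(np.uint8)
        k,l,s,ce=cv2.connectedComponentsWithStats(m)
        for i in range(1,k):
            if s[i,4]>60 and .6<s[i,2]/s[i,3]<1.6:
                p=onz(n+fn,*(s[i,:2]+(s[i,2:4]-1)/2),z); q=onz(n+fn,s[i,0],s[i,1],z)
                w=np.linalg.norm(onz(n+fn,s[i,0],s[i,1],z)-onz(n+fn,s[i,0]+s[i,2],s[i,1],z))
                if .035<w<.07 and .2<p[0]<.8: print(n,'hue %3d sat %3d'%tuple(np.median(hsv[l==i],axis=0)[:2]),'px',ce[i].round(),'xy',p[:2],'w %.3f'%w)
    o=bot.get_obs(); print(o['clock'],o['eef_pos'],o['tool_rot'],o['grip_width'])
find(*sys.argv[1:2])
E
python3 cand.py 4
```

```text
clock: 8.73
eef_pos: [0.5243, 0.0587, 0.1656]
tool_rot: [0.462, 0.887, -0.0, -0.0]
ft_force: [0.1, -1.0, 0.3]
grip_width: 0.0846
clock: 9.57
eef_pos: [0.5242, -0.235, 0.256]
tool_rot: [0.462, 0.887, 0.0, 0.0]
ft_force: [1.4, -0.7, 0.6]
grip_width: 0.0855
clock: 9.82
eef_pos: [0.5242, -0.233, 0.2556]
tool_rot: [0.462, 0.887, 0.0, -0.0]
ft_force: [0.1, 0.2, 0.1]
grip_width: 0.0851
top hue 104 sat 121 px [379. 171.] xy [ 0.7046 -0.4069] w 0.053
top hue  19 sat 146 px [235. 222.] xy [0.5272 0.064 ] w 0.066
top hue 107 sat 152 px [322. 248.] xy [ 0.447  -0.2224] w 0.042
top hue  90 sat 168 px [277. 265.] xy [ 0.3891 -0.0771] w 0.042
wrist hue 108 sat 188 px [205. 127.] xy [ 0.4467 -0.2232] w 0.049
wrist hue  11 sat 209 px [282. 198.] xy [ 0.5865 -0.2446] w 0.048
wrist hue  24 sat 192 px [141. 241.] xy [ 0.4593 -0.4192] w 0.052
wrist hue   1 sat 214 px [225. 257.] xy [ 0.5721 -0.3692] w 0.047
wrist hue  65 sat 125 px [170. 315.] xy [ 0.5596 -0.5186] w 0.038
9.9167 [ 0.5245 -0.2317  0.2559] [ 0.4612  0.8873  0.0001 -0.0002] 0.0852118426485219
```

View pics/wrist4.png

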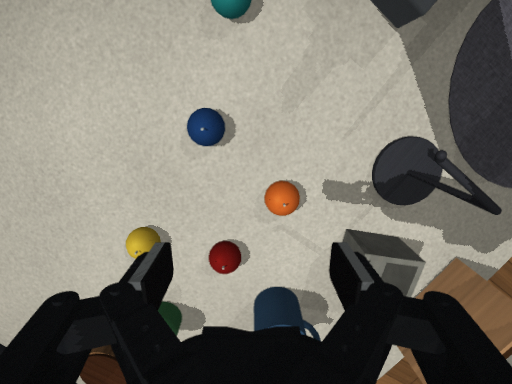

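Orange (282,198), blue (205,127) and red (225,257) are unmoved. Yellow (141,241) and turquoise are left alone, and the green thing at (170,315) is the jar. Picking orange.

```bash
python3 -m jog '[[[0.0615,-0.013,0,0,0,0,0],[0.0615,-0.013,0,0,0,0,0],[0.0615,-0.013,-0.04,0,0,0,0],[0.0615,-0.013,-0.08,0,0,0,0],[0.0615,-0.013,-0.12,0,0,0,0],[0.0615,-0.013,-0.16,0,0,0,0],[0.0615,-0.013,-0.195,0,0,0,0],[0.0615,-0.013,-0.22,0,0,0,0],[0.0615,-0.013,-0.232,0,0,0,0],[0.0615,-0.013,-0.232,0,0,0,0]]]'
python3 -m jog '[[[0,0,0,0,0,0,255],[0,0,0,0,0,0,255],[0,0,0,0,0,0,255],[0,0,0,0,0,0,255],[0,0,0,0,0,0,255],[0,0,0,0,0,0,255],[0,0,0,0,0,0,255],[0,0,0,0,0,0,255]]]'
python3 -m jog '[[[0,0,0.03,0,0,0,255],[0,0,0.07,0,0,0,255],[0,0,0.11,0,0,0,255],[0,0,0.15,0,0,0,255],[0,0,0.19,0,0,0,255],[0,0,0.23,0,0,0,255],[0,0,0.235,0,0,0,255],[0,0,0.235,0,0,0,255]]]'
```

```text
clock: 10.75
eef_pos: [0.5839, -0.2432, 0.0207]
tool_rot: [0.461, 0.887, -0.0, -0.003]
ft_force: [-0.9, 0.4, -0.3]
grip_width: 0.0859
clock: 11.42
eef_pos: [0.5882, -0.2467, 0.0275]
tool_rot: [0.462, 0.887, 0.001, 0.003]
ft_force: [0.0, 0.2, 6.6]
grip_width: 0.0465
clock: 12.08
eef_pos: [0.5878, -0.2468, 0.2649]
tool_rot: [0.462, 0.887, 0.0, 0.005]
ft_force: [-0.6, -0.3, -1.4]
grip_width: 0.0465
```

```bash
python3 -m jog '[[[-0.021,0.3,0,0,0,-20,255],[-0.021,0.3,0,0,0,-20,255],[-0.021,0.3,0,0,0,-20,255],[-0.021,0.3,0,0,0,-20,255],[-0.021,0.3,0,0,0,-20,255],[-0.021,0.3,0,0,0,-20,255],[-0.021,0.3,0,0,0,-20,255],[-0.021,0.3,0,0,0,-20,255]]]'
python3 -m jog '[[[-0.021,0.289,0,0,0,-20,255],[-0.021,0.289,0,0,0,-20,255],[-0.021,0.289,0,0,0,-20,255],[-0.021,0.289,0,0,0,-20,255],[-0.021,0.289,0,0,0,-20,255],[-0.021,0.289,0,0,0,-20,255],[-0.021,0.289,0,0,0,-20,255],[-0.021,0.289,0,0,0,-20,255],[-0.021,0.289,0,0,0,-20,255],[-0.021,0.289,0,0,0,-20,255]]]'
python3 -c "
from h import *
im=shot('wrist','w5');i=shot('side','s5');cv2.imwrite('pics/w5v.png',np.hstack([im,cv2.resize(i[60:260,130:280],(288,384))]))"
```

```text
clock: 12.75
eef_pos: [0.5631, 0.0596, 0.2573]
tool_rot: [0.606, 0.795, -0.0, -0.002]
ft_force: [-0.4, 0.0, -1.4]
grip_width: 0.0463
clock: 13.58
eef_pos: [0.5433, 0.3427, 0.2572]
tool_rot: [0.737, 0.676, -0.002, 0.0]
ft_force: [-0.9, 0.4, -0.7]
grip_width: 0.0464
```

View pics/w5v.png

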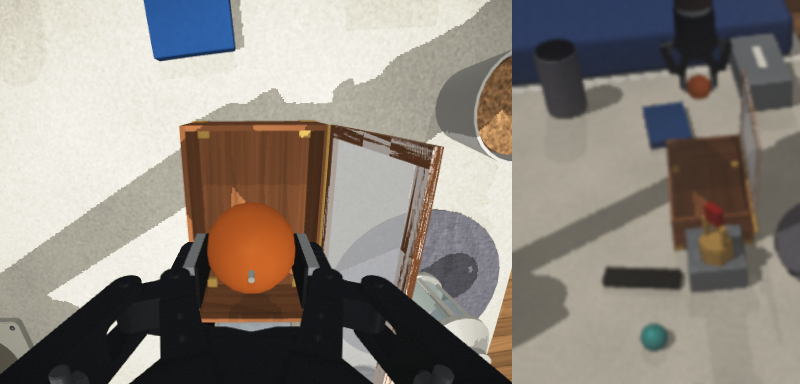

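```bash
python3 -m jog '[[[0.001,0,-0.04,0,0,0,255],[0.001,0,-0.08,0,0,0,255],[0.001,0,-0.12,0,0,0,255],[0.001,0,-0.16,0,0,0,255],[0.001,0,-0.19,0,0,0,255],[0.001,0,-0.205,0,0,0,255],[0.001,0,-0.213,0,0,0,255],[0.001,0,-0.218,0,0,0,255],[0.001,0,-0.218,0,0,0,255]]]'
python3 -m jog '[[[0,0,-0.001,0,0,0,255],[0,0,-0.002,0,0,0,255],[0,0,-0.003,0,0,0,255],[0,0,-0.004,0,0,0,255],[0,0,-0.004,0,0,0,255],[0,0,-0.004,0,0,0,255]]]'
```

```text
clock: 14.43
eef_pos: [0.5454, 0.342, 0.041]
tool_rot: [0.738, 0.675, -0.0, 0.0]
ft_force: [1.0, -0.3, -1.2]
grip_width: 0.0466
clock: 14.93
eef_pos: [0.545, 0.3433, 0.0373]
tool_rot: [0.737, 0.676, 0.0, 0.0]
ft_force: [-0.4, 1.0, 0.2]
grip_width: 0.0468
```

```bash
python3 -m jog '[[[0,0,-0.001,0,0,0,255],[0,0,-0.002,0,0,0,255],[0,0,-0.003,0,0,0,255],[0,0,-0.003,0,0,0,255],[0,0,-0.003,0,0,0,255]]]'
python3 -m jog '[[[0,0,-0.001,0,0,0,255],[0,0,-0.0015,0,0,0,255],[0,0,-0.0015,0,0,0,255],[0,0,-0.0015,0,0,0,255]]]'
python3 -m jog '[[[0,0,-0.001,0,0,0,255],[0,0,-0.0015,0,0,0,255],[0,0,-0.0015,0,0,0,255],[0,0,-0.0015,0,0,0,255]]]'
```

```text
clock: 15.35
eef_pos: [0.5448, 0.3431, 0.0338]
tool_rot: [0.737, 0.675, -0.0, -0.0]
ft_force: [0.3, -0.1, -0.1]
grip_width: 0.0462
clock: 15.68
eef_pos: [0.545, 0.3433, 0.0335]
tool_rot: [0.737, 0.675, 0.0, 0.0]
ft_force: [-2.5, -1.5, 5.9]
grip_width: 0.0466
clock: 16.02
eef_pos: [0.545, 0.3433, 0.0334]
tool_rot: [0.737, 0.675, 0.001, 0.0]
ft_force: [-6.0, -2.5, 12.4]
grip_width: 0.0467
```

```bash
python3 -m jog '[[[0,0,0,0,0,0,0],[0,0,0,0,0,0,0],[0,0,0,0,0,0,0],[0,0,0,0,0,0,0],[0,0,0.005,0,0,0,0],[0,0,0.03,0,0,0,0],[0,0,0.07,0,0,0,0],[0,0,0.11,0,0,0,0],[0,0,0.15,0,0,0,0],[0,0,0.19,0,0,0,0]]]'
python3 -m jog '[[[0,-0.03,0.035,0,0,5,0],[0,-0.31,0.035,0,0,20,0],[0,-0.31,0.035,0,0,20,0],[0,-0.31,0.035,0,0,20,0],[0,-0.31,0.035,0,0,20,0],[0,-0.31,0.035,0,0,20,0],[0,-0.31,0.035,0,0,20,0],[0,-0.31,0.035,0,0,20,0],[0,-0.31,0.035,0,0,20,0]]]'
python3 -m jog '[[[0,-0.29,0,0,0,20,0],[0,-0.29,0,0,0,20,0],[0,-0.29,0,0,0,20,0],[0,-0.29,0,0,0,20,0],[0,-0.29,0,0,0,20,0],[0,-0.29,0,0,0,20,0],[0,-0.29,0,0,0,20,0],[0,-0.29,0,0,0,20,0],[0,-0.29,0,0,0,20,0]]]'
python3 cand.py 6
```

```text
clock: 16.85
eef_pos: [0.5446, 0.3429, 0.2222]
tool_rot: [0.737, 0.675, -0.0, -0.0]
ft_force: [0.5, -0.2, -0.2]
grip_width: 0.0855
clock: 17.6
eef_pos: [0.5447, 0.0271, 0.2559]
tool_rot: [0.612, 0.791, -0.001, 0.001]
ft_force: [-0.5, 0.2, -1.0]
grip_width: 0.0854
clock: 18.35
eef_pos: [0.5446, -0.2597, 0.2549]
tool_rot: [0.464, 0.886, -0.0, -0.0]
ft_force: [0.7, 0.7, 0.2]
grip_width: 0.0851
top hue 104 sat 122 px [379. 170.] xy [ 0.7048 -0.4152] w 0.063
top hue  19 sat 146 px [235. 222.] xy [0.5272 0.064 ] w 0.066
top hue 107 sat 151 px [322. 248.] xy [ 0.447  -0.2224] w 0.042
top hue  90 sat 170 px [277. 265.] xy [ 0.3891 -0.0771] w 0.042
wrist hue 108 sat 188 px [202. 101.] xy [ 0.447  -0.2236] w 0.047
wrist hue  24 sat 192 px [139. 224.] xy [ 0.4591 -0.4201] w 0.052
wrist hue   1 sat 213 px [223. 238.] xy [ 0.5725 -0.3688] w 0.047
18.45 [ 0.5449 -0.2563  0.2553] [ 0.4621  0.8868  0.0004 -0.0007] 0.08523532685983494
```

```bash
python3 -m jog '[[[0.0275,-0.113,0,0,0,0,0],[0.0275,-0.113,0,0,0,0,0],[0.0275,-0.113,0,0,0,0,0],[0.0275,-0.113,-0.04,0,0,0,0],[0.0275,-0.113,-0.08,0,0,0,0],[0.0275,-0.113,-0.12,0,0,0,0],[0.0275,-0.113,-0.16,0,0,0,0],[0.0275,-0.113,-0.195,0,0,0,0],[0.0275,-0.113,-0.22,0,0,0,0],[0.0275,-0.113,-0.231,0,0,0,0]]]'
python3 -m jog '[[[0,0,0,0,0,0,0],[0,0,0,0,0,0,255],[0,0,0,0,0,0,255],[0,0,0,0,0,0,255],[0,0,0,0,0,0,255],[0,0,0,0,0,0,255],[0,0,0,0,0,0,255],[0,0,0,0,0,0,255],[0,0,0,0,0,0,255]]]'
python3 -m jog '[[[0,0,0.03,0,0,0,255],[0,0,0.07,0,0,0,255],[0,0,0.11,0,0,0,255],[0,0,0.15,0,0,0,255],[0,0,0.19,0,0,0,255],[0,0,0.23,0,0,0,255],[0,0,0.235,0,0,0,255],[0,0,0.235,0,0,0,255]]]'
```

```text
clock: 19.28
eef_pos: [0.5706, -0.3652, 0.02]
tool_rot: [0.46, 0.888, 0.001, -0.004]
ft_force: [-0.8, 0.4, -0.4]
grip_width: 0.0858
clock: 20.03
eef_pos: [0.5747, -0.371, 0.0289]
tool_rot: [0.462, 0.887, 0.0, 0.003]
ft_force: [0.4, 0.7, 5.8]
grip_width: 0.0465
clock: 20.7
eef_pos: [0.5741, -0.3711, 0.2666]
tool_rot: [0.462, 0.887, -0.001, 0.006]
ft_force: [-0.1, 0.0, -0.0]
grip_width: 0.0467
```

```bash
python3 -m jog '[[[-0.017,0.32,0,0,0,-20,255],[-0.017,0.32,0,0,0,-20,255],[-0.017,0.32,0,0,0,-20,255],[-0.017,0.32,0,0,0,-20,255],[-0.017,0.32,0,0,0,-20,255],[-0.017,0.32,0,0,0,-20,255],[-0.017,0.32,0,0,0,-20,255],[-0.017,0.32,0,0,0,-20,255],[-0.017,0.32,0,0,0,-20,255]]]'
python3 -m jog '[[[-0.017,0.318,0,0,0,-20,255],[-0.017,0.318,0,0,0,-20,255],[-0.017,0.318,0,0,0,-20,255],[-0.017,0.318,0,0,0,-20,255],[-0.017,0.318,0,0,0,-20,255],[-0.017,0.318,0,0,0,-20,255],[-0.017,0.318,0,0,0,-20,255],[-0.017,0.318,0,0,0,-20,255],[-0.017,0.318,0,0,0,-20,255],[-0.017,0.318,0,0,0,-20,255]]]'
python3 -m jog '[[[0,0,0,0,0,0,255],[0,0,-0.03,0,0,0,255],[0,0,-0.07,0,0,0,255],[0,0,-0.11,0,0,0,255],[0,0,-0.15,0,0,0,255],[0,0,-0.19,0,0,0,255],[0,0,-0.205,0,0,0,255],[0,0,-0.213,0,0,0,255],[0,0,-0.218,0,0,0,255],[0,0,-0.218,0,0,0,255]]]'
```

```text
clock: 21.45
eef_pos: [0.5539, -0.0444, 0.2587]
tool_rot: [0.606, 0.795, 0.0, -0.002]
ft_force: [-1.3, -0.1, -1.2]
grip_width: 0.0465
clock: 22.28
eef_pos: [0.5376, 0.2693, 0.258]
tool_rot: [0.736, 0.677, -0.002, -0.0]
ft_force: [0.9, -0.4, -0.7]
grip_width: 0.0464
clock: 23.12
eef_pos: [0.539, 0.2669, 0.042]
tool_rot: [0.738, 0.675, -0.0, 0.0]
ft_force: [0.0, 0.3, -0.0]
grip_width: 0.0466
```

```bash
python3 -m jog '[[[0,0,-0.001,0,0,0,255],[0,0,-0.002,0,0,0,255],[0,0,-0.003,0,0,0,255],[0,0,-0.004,0,0,0,255],[0,0,-0.005,0,0,0,255],[0,0,-0.005,0,0,0,255],[0,0,-0.005,0,0,0,255]]]'
python3 -m jog '[[[0,0,-0.001,0,0,0,255],[0,0,-0.002,0,0,0,255],[0,0,-0.002,0,0,0,255],[0,0,-0.002,0,0,0,255]]]'
python3 -m jog '[[[0,0,-0.001,0,0,0,255],[0,0,-0.0015,0,0,0,255],[0,0,-0.0015,0,0,0,255],[0,0,-0.0015,0,0,0,255]]]'
python3 -m jog '[[[0,0,-0.001,0,0,0,255],[0,0,-0.0015,0,0,0,255],[0,0,-0.0015,0,0,0,255],[0,0,-0.0015,0,0,0,255]]]'
```

```text
clock: 23.7
eef_pos: [0.5384, 0.2682, 0.0371]
tool_rot: [0.737, 0.676, 0.0, 0.0]
ft_force: [0.1, 0.4, -0.9]
grip_width: 0.0462
clock: 24.03
eef_pos: [0.5384, 0.2682, 0.035]
tool_rot: [0.737, 0.675, 0.0, -0.0]
ft_force: [-0.5, -0.3, -0.8]
grip_width: 0.0462
clock: 24.37
eef_pos: [0.5385, 0.2683, 0.0349]
tool_rot: [0.737, 0.675, 0.0, 0.0]
ft_force: [-3.3, -0.7, 6.7]
grip_width: 0.0459
clock: 24.7
eef_pos: [0.5385, 0.2683, 0.0348]
tool_rot: [0.737, 0.676, 0.001, 0.0]
ft_force: [-6.2, -2.5, 14.9]
grip_width: 0.0458
```

```bash
python3 -m jog '[[[0,0,0,0,0,0,0],[0,0,0,0,0,0,0],[0,0,0,0,0,0,0],[0,0,0,0,0,0,0],[0,0,0.005,0,0,0,0],[0,0,0.03,0,0,0,0],[0,0,0.07,0,0,0,0],[0,0,0.11,0,0,0,0],[0,0,0.15,0,0,0,0],[0,0,0.19,0,0,0,0]]]'
python3 -m jog '[[[0,-0.03,0.035,0,0,5,0],[-0.035,-0.22,0.035,0,0,20,0],[-0.035,-0.22,0.035,0,0,20,0],[-0.035,-0.22,0.035,0,0,20,0],[-0.035,-0.22,0.035,0,0,20,0],[-0.035,-0.22,0.035,0,0,20,0],[-0.035,-0.22,0.035,0,0,20,0]]]'
python3 -m jog '[[[-0.034,-0.218,0,0,0,20,0],[-0.034,-0.218,0,0,0,20,0],[-0.034,-0.218,0,0,0,20,0],[-0.034,-0.218,0,0,0,20,0],[-0.034,-0.218,0,0,0,20,0],[-0.034,-0.218,0,0,0,20,0],[-0.034,-0.218,0,0,0,20,0],[-0.034,-0.218,0,0,0,20,0]]]'
python3 cand.py 7
```

```text
clock: 25.53
eef_pos: [0.538, 0.2679, 0.2232]
tool_rot: [0.737, 0.675, -0.001, -0.0]
ft_force: [0.1, 0.0, 0.9]
grip_width: 0.0852
clock: 26.12
eef_pos: [0.5021, 0.0431, 0.257]
tool_rot: [0.612, 0.791, -0.001, 0.0]
ft_force: [-0.1, 1.0, -0.1]
grip_width: 0.0858
clock: 26.78
eef_pos: [0.4693, -0.1708, 0.2565]
tool_rot: [0.463, 0.886, 0.0, -0.0]
ft_force: [-0.6, 0.5, -0.4]
grip_width: 0.0853
top hue 104 sat 121 px [379. 171.] xy [ 0.7047 -0.4119] w 0.063
top hue  19 sat 147 px [235. 222.] xy [0.5272 0.064 ] w 0.066
top hue  89 sat 169 px [277. 265.] xy [ 0.3891 -0.0771] w 0.042
wrist hue  89 sat 189 px [239.  69.] xy [ 0.3886 -0.0789] w 0.047
wrist hue 108 sat 188 px [215. 188.] xy [ 0.4469 -0.2238] w 0.048
26.8833 [ 0.4696 -0.1691  0.2566] [ 0.4617  0.887   0.0002 -0.0005] 0.08565718122660171
```

```bash
python3 -m jog '[[[-0.0225,-0.0535,0,0,0,0,0],[-0.0225,-0.0535,0,0,0,0,0],[-0.0225,-0.0535,-0.04,0,0,0,0],[-0.0225,-0.0535,-0.08,0,0,0,0],[-0.0225,-0.0535,-0.12,0,0,0,0],[-0.0225,-0.0535,-0.16,0,0,0,0],[-0.0225,-0.0535,-0.195,0,0,0,0],[-0.0225,-0.0535,-0.22,0,0,0,0],[-0.0225,-0.0535,-0.232,0,0,0,0]]]'
python3 -m jog '[[[0,0,0,0,0,0,0],[0,0,0,0,0,0,255],[0,0,0,0,0,0,255],[0,0,0,0,0,0,255],[0,0,0,0,0,0,255],[0,0,0,0,0,0,255],[0,0,0,0,0,0,255],[0,0,0,0,0,0,255],[0,0,0,0,0,0,255]]]'
python3 -m jog '[[[0,0,0.03,0,0,0,255],[0,0,0.07,0,0,0,255],[0,0,0.11,0,0,0,255],[0,0,0.15,0,0,0,255],[0,0,0.19,0,0,0,255],[0,0,0.23,0,0,0,255],[0,0,0.235,0,0,0,255],[0,0,0.235,0,0,0,255]]]'
```

```text
clock: 27.63
eef_pos: [0.445, -0.2202, 0.0212]
tool_rot: [0.46, 0.888, 0.0, -0.003]
ft_force: [0.2, 0.2, 0.9]
grip_width: 0.0855
clock: 28.38
eef_pos: [0.4486, -0.2236, 0.0273]
tool_rot: [0.462, 0.887, 0.001, 0.002]
ft_force: [-0.2, 1.5, 4.5]
grip_width: 0.0466
clock: 29.05
eef_pos: [0.4489, -0.2243, 0.265]
tool_rot: [0.462, 0.887, 0.0, 0.005]
ft_force: [-0.2, 0.9, -1.0]
grip_width: 0.046
```

```bash
python3 -m jog '[[[0.042,0.21,0,0,0,-20,255],[0.042,0.21,0,0,0,-20,255],[0.042,0.21,0,0,0,-20,255],[0.042,0.21,0,0,0,-20,255],[0.042,0.21,0,0,0,-20,255],[0.042,0.21,0,0,0,-20,255],[0.042,0.21,0,0,0,-20,255]]]'
python3 -m jog '[[[0.043,0.207,0,0,0,-20,255],[0.043,0.207,0,0,0,-20,255],[0.043,0.207,0,0,0,-20,255],[0.043,0.207,0,0,0,-20,255],[0.043,0.207,0,0,0,-20,255],[0.043,0.207,0,0,0,-20,255],[0.043,0.207,0,0,0,-20,255],[0.043,0.207,0,0,0,-20,255]]]'
python3 -m jog '[[[0,0,0,0,0,0,255],[0,0,-0.03,0,0,0,255],[0,0,-0.07,0,0,0,255],[0,0,-0.11,0,0,0,255],[0,0,-0.15,0,0,0,255],[0,0,-0.19,0,0,0,255],[0,0,-0.205,0,0,0,255],[0,0,-0.213,0,0,0,255],[0,0,-0.218,0,0,0,255],[0,0,-0.218,0,0,0,255]]]'
```

```text
clock: 29.63
eef_pos: [0.4886, -0.0093, 0.2585]
tool_rot: [0.606, 0.795, 0.0, -0.001]
ft_force: [0.8, -0.7, -1.6]
grip_width: 0.0464
clock: 30.3
eef_pos: [0.5313, 0.1935, 0.2584]
tool_rot: [0.737, 0.676, -0.002, -0.0]
ft_force: [-1.5, -0.0, -1.6]
grip_width: 0.0464
clock: 31.13
eef_pos: [0.5323, 0.1926, 0.0422]
tool_rot: [0.738, 0.675, 0.0, 0.0]
ft_force: [0.2, 0.2, -0.2]
grip_width: 0.0466
```

```bash
python3 -m jog '[[[0,0,-0.001,0,0,0,255],[0,0,-0.002,0,0,0,255],[0,0,-0.003,0,0,0,255],[0,0,-0.004,0,0,0,255],[0,0,-0.005,0,0,0,255],[0,0,-0.005,0,0,0,255],[0,0,-0.005,0,0,0,255]]]'
python3 -m jog '[[[0,0,-0.001,0,0,0,255],[0,0,-0.002,0,0,0,255],[0,0,-0.002,0,0,0,255],[0,0,-0.002,0,0,0,255]]]'
python3 -m jog '[[[0,0,-0.001,0,0,0,255],[0,0,-0.0015,0,0,0,255],[0,0,-0.0015,0,0,0,255],[0,0,-0.0015,0,0,0,255]]]'
```

```text
clock: 31.72
eef_pos: [0.5319, 0.1937, 0.0371]
tool_rot: [0.737, 0.676, 0.0, -0.0]
ft_force: [-0.3, 1.3, -0.0]
grip_width: 0.0463
clock: 32.05
eef_pos: [0.5318, 0.1936, 0.0348]
tool_rot: [0.737, 0.675, -0.0, -0.0]
ft_force: [-0.8, 0.3, 0.5]
grip_width: 0.0464
clock: 32.38
eef_pos: [0.5319, 0.1936, 0.0335]
tool_rot: [0.737, 0.675, -0.0, -0.0]
ft_force: [0.6, 0.3, -0.0]
grip_width: 0.0462
```

```bash
python3 -m jog '[[[0,0,-0.001,0,0,0,255],[0,0,-0.0015,0,0,0,255],[0,0,-0.0015,0,0,0,255],[0,0,-0.0015,0,0,0,255]]]'
python3 -m jog '[[[0,0,0,0,0,0,255],[0,0,0,0,0,0,0],[0,0,0,0,0,0,0],[0,0,0,0,0,0,0],[0,0,0,0,0,0,0],[0,0,0.005,0,0,0,0],[0,0,0.03,0,0,0,0],[0,0,0.07,0,0,0,0],[0,0,0.11,0,0,0,0],[0,0,0.15,0,0,0,0]]]'
python3 -m jog '[[[0,0,0.04,0,0,0,0],[0,0,0.075,0,0,0,0],[0,0,0.075,0,0,0,0]]]'
python3 -m jog '[[[-0.20,-0.20,0.02,0,0,20,0],[-0.20,-0.20,0.02,0,0,20,0],[-0.20,-0.20,0.02,0,0,20,0],[-0.20,-0.20,0.02,0,0,20,0],[-0.20,-0.20,0.02,0,0,20,0],[-0.20,-0.20,0.02,0,0,20,0],[-0.20,-0.20,0.02,0,0,20,0],[-0.20,-0.20,0.02,0,0,20,0],[-0.20,-0.20,0.02,0,0,20,0]]]'
python3 -c "
from h import *
i=shot('top','top8');im=shot('side','side8');cv2.imwrite('pics/v8.png',np.hstack([cv2.resize(i[140:300,110:440],(528,256)),cv2.resize(im[80:280,130:330],(256,256))]))"
```

```text
clock: 32.72
eef_pos: [0.5319, 0.1937, 0.0334]
tool_rot: [0.737, 0.675, 0.0, 0.0]
ft_force: [-3.0, -1.0, 7.2]
grip_width: 0.0466
clock: 33.55
eef_pos: [0.5313, 0.1934, 0.1829]
tool_rot: [0.737, 0.675, -0.001, -0.0]
ft_force: [0.8, 1.1, 0.2]
grip_width: 0.0853
clock: 33.8
eef_pos: [0.5354, 0.1949, 0.2657]
tool_rot: [0.737, 0.675, 0.007, 0.003]
ft_force: [0.8, 0.6, 1.2]
grip_width: 0.0856
clock: 34.55
eef_pos: [0.3312, -0.0072, 0.2772]
tool_rot: [0.61, 0.792, 0.001, 0.001]
ft_force: [-0.4, -0.9, -0.6]
grip_width: 0.0855
```

View pics/v8.png

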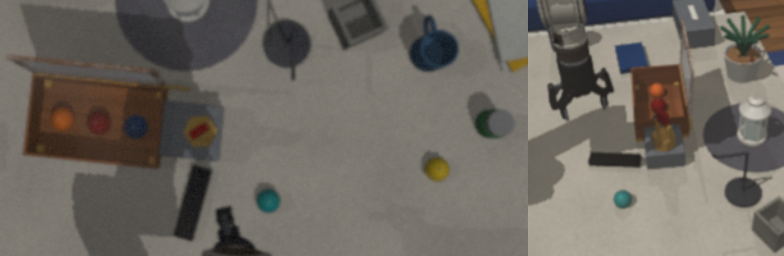

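All three candles are in the chest, and no green one is anywhere. Back to the key.

```bash
python3 -m jog '[[[0.193,0.066,-0.02,0,0,20,0],[0.193,0.066,-0.02,0,0,20,0],[0.193,0.066,-0.02,0,0,20,0],[0.193,0.066,-0.02,0,0,20,0],[0.193,0.066,-0.02,0,0,20,0],[0.193,0.066,-0.02,0,0,20,0],[0.193,0.066,-0.02,0,0,20,0],[0.193,0.066,-0.02,0,0,20,0]]]'
python3 - <<'E'
from h import *
o=bot.get_obs(); im=shot('wrist','w9'); print(o['eef_pos'],o['tool_rot'])
hsv=cv2.cvtColor(im,cv2.COLOR_BGR2HSV)
m=(((hsv[...,0]<8)|(hsv[...,0]>172))&(hsv[...,1]>150)&(hsv[...,2]>150)).astype(np.uint8)
m[:, :200]=0
k,l,s,ce=cv2.connectedComponentsWithStats(m)
for i in range(1,k):
    if s[i,4]>100:
        c=cv2.findContours((l==i).astype(np.uint8),0,2)[0][0]; b=cv2.boxPoints(cv2.minAreaRect(c))
        P=np.array([onz('w9',*p,.180) for p in b]); print(s[i],P.mean(0),[(round(float(np.linalg.norm(P[j]-P[j-1])),4),round(float(np.degrees(np.arctan2(*(P[j]-P[j-1])[1::-1]))),1)) for j in range(2)])
E
```

```text
clock: 35.32
eef_pos: [0.5248, 0.0607, 0.2554]
tool_rot: [0.461, 0.887, -0.001, -0.001]
ft_force: [-0.4, 0.0, 0.4]
grip_width: 0.0855
[0.52484435 0.06069776 0.25537297] [ 0.46104145  0.8873771  -0.00092242 -0.00134682]
[240 190  20  41 435] [0.52465256 0.05949573 0.18      ] [(0.0333, 124.4), (0.0144, 35.1)]
```

```bash
python3 -m jog '[[[0,-0.001,-0.04,0,0,0,0],[0,-0.001,-0.07,0,0,0,0],[0,-0.001,-0.082,0,0,0,0],[0,-0.001,-0.087,0,0,0,0],[0,-0.001,-0.087,0,0,0,0]]]'
python3 -m jog '[[[0,0,0,0,0,0,255],[0,0,0,0,0,0,255],[0,0,0,0,0,0,255],[0,0,0,0,0,0,255],[0,0,0,0,0,0,255],[0,0,0,0,0,0,255],[0,0,0,0,0,0,255],[0,0,0,0,0,0,255],[0,0,0,0,0,0,255]]]'
python3 -m jog '[[[0,0,0,0,0,-4,255],[0,0,0,0,0,-8,255],[0,0,0,0,0,-12,255],[0,0,0,0,0,-16,255],[0,0,0,0,0,-20,255],[0,0,0,0,0,-24,255],[0,0,0,0,0,-28,255],[0,0,0,0,0,-32,255],[0,0,0,0,0,-35,255],[0,0,0,0,0,-35,255]]]'
python3 -m jog '[[[0,0,0,0,0,-4,255],[0,0,0,0,0,-8,255],[0,0,0,0,0,-12,255],[0,0,0,0,0,-16,255],[0,0,0,0,0,-20,255],[0,0,0,0,0,-24,255],[0,0,0,0,0,-28,255],[0,0,0,0,0,-32,255],[0,0,0,0,0,-35,255],[0,0,0,0,0,-35,255]]]'
python3 -m jog '[[[0,0,0,0,0,-2,255],[0,0,0,0,0,-4,255],[0,0,0,0,0,-6,255],[0,0,0,0,0,-7,255],[0,0,0,0,0,-7,255]]]'
python3 -c "
from h import *
o=bot.get_obs();print(o['ft_torque'],o['tau'])"
```

```text
clock: 35.78
eef_pos: [0.5236, 0.0584, 0.1699]
tool_rot: [0.462, 0.887, -0.0, -0.0]
ft_force: [0.5, 0.6, 0.2]
grip_width: 0.0856
clock: 36.53
eef_pos: [0.5252, 0.0586, 0.1707]
tool_rot: [0.462, 0.887, 0.0, 0.0]
ft_force: [-0.0, -0.9, 5.2]
grip_width: 0.0154
clock: 37.37
eef_pos: [0.5246, 0.0585, 0.1707]
tool_rot: [0.708, 0.706, -0.0, 0.0]
ft_force: [-3.0, -1.4, 6.6]
grip_width: 0.0151
clock: 38.2
eef_pos: [0.5249, 0.0592, 0.1707]
tool_rot: [0.887, 0.461, 0.0, -0.0]
ft_force: [-2.4, 0.9, 6.2]
grip_width: 0.0154
clock: 38.62
eef_pos: [0.5244, 0.0587, 0.1707]
tool_rot: [0.914, 0.407, -0.0, -0.0]
ft_force: [-3.2, 0.0, 6.5]
grip_width: 0.0146
[-0.12330197  0.81276953  0.16229701] [-2.15642801e-01 -3.72586083e+01  2.32214212e+01 -1.41002197e+00
  1.64989156e-04  2.68640332e-01]
```

```bash
P="from h import *;o=bot.get_obs();print(o['ft_torque'][2])"
python3 -m jog '[[[0,0,0,0,0,-1,255],[0,0,0,0,0,-2,255],[0,0,0,0,0,-2,255],[0,0,0,0,0,-2,255]]]'; python3 -c "$P"
python3 -m jog '[[[0,0,0,0,0,-1,255],[0,0,0,0,0,-2,255],[0,0,0,0,0,-2,255],[0,0,0,0,0,-2,255]]]'; python3 -c "$P"
python3 -m jog '[[[0,0,0,0,0,-1,255],[0,0,0,0,0,-1,255],[0,0,0,0,0,-1,255]]]'; python3 -c "$P
im=shot('side','side10');i=shot('top','top10');cv2.imwrite('pics/v10.png',np.hstack([cv2.resize(im[80:280,130:330],(400,400)),cv2.resize(i[140:290,110:260],(400,400))]))"
```

```text
clock: 38.95
eef_pos: [0.524, 0.0587, 0.1707]
tool_rot: [0.92, 0.391, -0.001, -0.0]
ft_force: [-4.6, -0.4, 8.6]
grip_width: 0.015
0.2652872434432941
clock: 39.28
eef_pos: [0.5239, 0.0587, 0.1707]
tool_rot: [0.927, 0.376, -0.001, -0.0]
ft_force: [-4.7, -0.6, 8.7]
grip_width: 0.0149
0.8959773394200238
clock: 39.53
eef_pos: [0.524, 0.0588, 0.1707]
tool_rot: [0.93, 0.368, -0.001, -0.0]
ft_force: [-5.0, -0.2, 7.7]
grip_width: 0.0147
1.2443126902629804
```

View pics/v10.png

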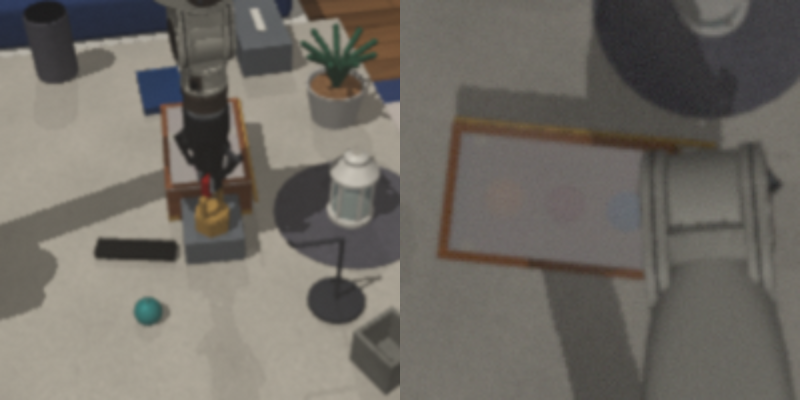

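Lid is shut against the stop (torque 1.24 N m) with the candles visible through it. Easing back into the play, then lifting the key.

```bash
python3 -m jog '[[[0,0,0,0,0,3,255],[0,0,0,0,0,6,255],[0,0,0,0,0,9,255],[0,0,0,0,0,9,255]]]'; python3 -c "from h import *;o=bot.get_obs();print(o['ft_torque'][2])"
python3 -m jog '[[[0,0,0.005,0,0,0,255],[0,0,0.012,0,0,0,255],[0,0,0.020,0,0,0,255],[0,0,0.03,0,0,0,255],[0,0,0.04,0,0,0,255],[0,0,0.06,0,0,0,255],[0,0,0.09,0,0,0,255],[0,0,0.09,0,0,0,255]]]'
python3 -m jog '[[[0.006,-0.17,0,0,0,38,255],[0.006,-0.17,0,0,0,38,255],[0.006,-0.17,0,0,0,38,255],[0.006,-0.17,0,0,0,38,255],[0.006,-0.17,0,0,0,38,255],[0.006,-0.17,0,0,0,38,255],[0.006,-0.17,0,0,0,38,255],[0.006,-0.17,0,0,0,38,255]]]'
python3 -c "
from h import *
im=shot('wrist','w11');i=shot('side','side11');t=shot('top','top11');print(bot.get_obs()['eef_pos'],bot.get_obs()['tool_rot']);cv2.imwrite('pics/v11.png',np.hstack([im,cv2.resize(i[110:270,200:320],(288,384))]))"
```

```text
clock: 39.97
eef_pos: [0.525, 0.0584, 0.1707]
tool_rot: [0.898, 0.439, 0.0, 0.0]
ft_force: [-1.1, -0.6, 6.2]
grip_width: 0.0151
-0.003960016001330703
clock: 40.63
eef_pos: [0.5278, 0.059, 0.2667]
tool_rot: [0.899, 0.438, 0.005, 0.002]
ft_force: [1.4, 1.4, -0.2]
grip_width: 0.0152
clock: 41.3
eef_pos: [0.5309, -0.1115, 0.2603]
tool_rot: [0.708, 0.706, 0.0, 0.0]
ft_force: [0.1, -1.1, -1.9]
grip_width: 0.0148
[ 0.53096599 -0.11054865  0.26018741] [7.07237018e-01 7.06976515e-01 8.04262361e-05 2.36573974e-05]
```

View pics/v11.png

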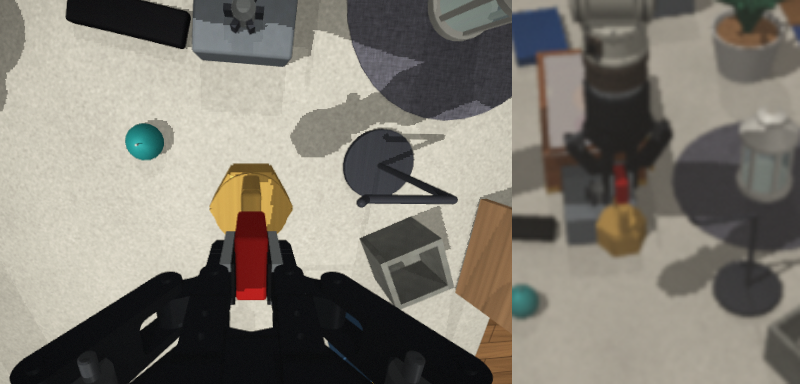

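Run:
```python
from h import *
np.set_printoptions(precision=4,suppress=True)
print('postpeg',onz('w11',454,199.5,.16),'tip',onz('w11',362,202,.17),'pegmid',onz('w11',405,201,.16),'foot',onz('w11',378,163,.012))
```

```text
postpeg [ 0.7133 -0.1126  0.16  ] tip [ 0.6246 -0.1109  0.17  ] pegmid [ 0.6677 -0.1137  0.16  ] foot [ 0.7089 -0.1097  0.012 ]
```

```bash
python3 -m jog '[[[0,-0.0015,-0.03,0,0,0,255],[0,-0.0015,-0.041,0,0,0,255],[0,-0.0015,-0.041,0,0,0,255],[0.03,-0.0015,-0.041,0,0,0,255],[0.05,-0.0015,-0.041,0,0,0,255],[0.065,-0.0015,-0.041,0,0,0,255],[0.08,-0.0015,-0.041,0,0,0,255],[0.09,-0.0015,-0.041,0,0,0,255],[0.10,-0.0015,-0.041,0,0,0,255],[0.10,-0.0015,-0.041,0,0,0,255]]]'
python3 -m jog '[[[0.01,0,0,0,0,0,255],[0.02,0,0,0,0,0,255],[0.03,0,0,0,0,0,255],[0.03,0,0,0,0,0,255],[0.03,0,0,0,0,0,255]]]'
python3 -c "
from h import *
im=shot('wrist','w12');i=shot('side','side12');print(bot.get_obs()['eef_pos']);cv2.imwrite('pics/v12.png',np.hstack([im[80:310],cv2.resize(i[140:260,220:340],(230,230))]))"
```

```text
clock: 42.28
eef_pos: [0.633, -0.112, 0.2196]
tool_rot: [0.707, 0.707, 0.001, 0.001]
ft_force: [-0.3, 0.7, -1.0]
grip_width: 0.0148
clock: 42.7
eef_pos: [0.6607, -0.1124, 0.2193]
tool_rot: [0.707, 0.707, -0.0, -0.0]
ft_force: [-0.1, -1.1, -1.1]
grip_width: 0.0151
[ 0.66024451 -0.11265168  0.2193454 ]
```

View pics/v12.png

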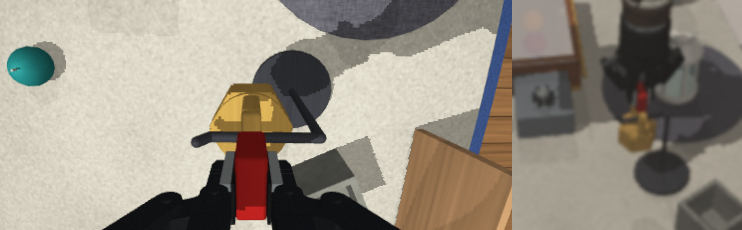

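Peg passes through the eye: its tip is at (197,140) left of the key and the post at (322,135) right. Lowering.

```bash
python3 -m jog '[[[0,0,-0.005,0,0,0,255],[0,0,-0.010,0,0,0,255],[0,0,-0.014,0,0,0,255],[0,0,-0.016,0,0,0,255],[0,0,-0.016,0,0,0,255],[0,0,-0.016,0,0,0,255]]]'
python3 -m jog '[[[0,0,-0.001,0,0,0,255],[0,0,-0.002,0,0,0,255],[0,0,-0.003,0,0,0,255],[0,0,-0.003,0,0,0,255],[0,0,-0.003,0,0,0,255]]]'
python3 -m jog '[[[0,0,-0.001,0,0,0,255],[0,0,-0.0015,0,0,0,255],[0,0,-0.0015,0,0,0,255],[0,0,-0.0015,0,0,0,255]]]'
```

```text
clock: 43.3
eef_pos: [0.6607, -0.1129, 0.2027]
tool_rot: [0.707, 0.707, -0.0, -0.0]
ft_force: [0.4, -0.1, -1.2]
grip_width: 0.0148
clock: 43.72
eef_pos: [0.6611, -0.1129, 0.2006]
tool_rot: [0.707, 0.707, 0.0, 0.0]
ft_force: [0.6, 1.3, 1.2]
grip_width: 0.0153
clock: 44.05
eef_pos: [0.6611, -0.1129, 0.2005]
tool_rot: [0.707, 0.707, 0.001, 0.001]
ft_force: [-2.3, 0.6, 6.8]
grip_width: 0.015
```

```bash
python3 -m jog '[[[0,0,0.001,0,0,0,255],[0,0,0.001,0,0,0,255],[0,0,0.001,0,0,0,180],[0,0,0.001,0,0,0,140],[0,0,0.001,0,0,0,140],[0,0,0.001,0,0,0,140],[0,0,0.001,0,0,0,140]]]'
python3 -m jog '[[[0,0,0.005,0,0,0,140],[0,0,0.012,0,0,0,140],[0,0,0.02,0,0,0,140],[0,0,0.04,0,0,0,140],[0,0,0.07,0,0,0,140],[0,0,0.10,0,0,0,140],[0,0,0.10,0,0,0,140]]]'
python3 -m jog '[[[-0.3,-0.1,0,0,0,0,0],[-0.3,-0.1,0,0,0,0,0],[-0.3,-0.1,0,0,0,0,0],[-0.3,-0.1,0,0,0,0,0],[-0.3,-0.1,0,0,0,0,0],[-0.3,-0.1,0,0,0,0,0],[-0.3,-0.1,0,0,0,0,0],[-0.3,-0.1,0,0,0,0,0],[-0.3,-0.1,0,0,0,0,0],[-0.3,-0.1,0,0,0,0,0]]]'
python3 -m jog '[[[0,0,0,0,0,0,0],[0,0,0,0,0,0,0],[0,0,0,0,0,0,0],[0,0,0,0,0,0,0],[0,0,0,0,0,0,0],[0,0,0,0,0,0,0]]]'
python3 -c "
from h import *
i=shot('side','side13');t=shot('top','top13');cv2.imwrite('pics/v13.png',np.hstack([cv2.resize(i[110:290,150:350],(440,396)),cv2.resize(t[120:300,110:290],(360,396))]))"
```

```text
clock: 44.63
eef_pos: [0.6608, -0.1128, 0.199]
tool_rot: [0.707, 0.707, -0.0, -0.0]
ft_force: [0.4, -0.1, -0.2]
grip_width: 0.0386
clock: 45.22
eef_pos: [0.6631, -0.1133, 0.3084]
tool_rot: [0.707, 0.707, 0.004, 0.006]
ft_force: [-0.5, 0.3, 0.6]
grip_width: 0.0386
clock: 46.05
eef_pos: [0.3604, -0.2135, 0.3011]
tool_rot: [0.708, 0.706, 0.001, 0.002]
ft_force: [0.2, 0.3, 0.7]
grip_width: 0.0853
clock: 46.55
eef_pos: [0.3613, -0.2126, 0.2992]
tool_rot: [0.707, 0.707, -0.0, -0.0]
ft_force: [-0.3, -0.2, 0.3]
grip_width: 0.085
```

View pics/v13.png

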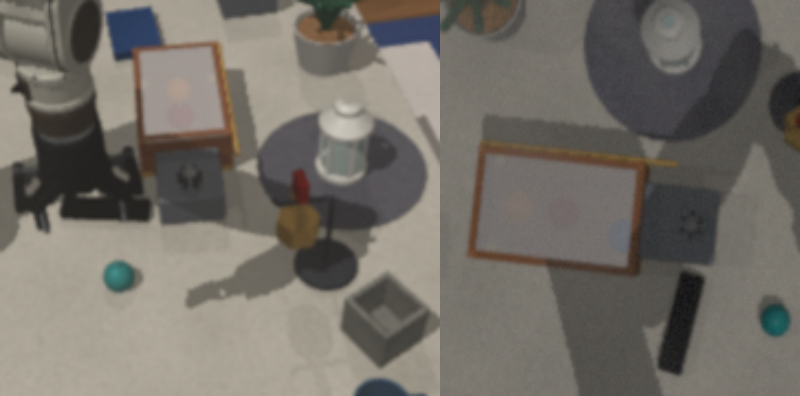

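Run:
```python
from h import *
a=cv2.imread('pics/top0.png');b=cv2.imread('pics/top13.png')
d=cv2.absdiff(cv2.GaussianBlur(a,(5,5),0),cv2.GaussianBlur(b,(5,5),0)).max(2)
print('frame -x edge diff',d[230:246,124:210].mean(),'spindle',d[212:234,224:250].mean(),'far corner',d[236:246,195:212].mean(), 'shift lid',cv2.phaseCorrelate(np.float32(a[225:248,124:160,1]),np.float32(b[225:248,124:160,1])))
h=cv2.cvtColor(b,cv2.COLOR_BGR2HSV);m=((h[...,0]>38)&(h[...,0]<85)&(h[...,1]>80)&(h[...,2]>35)).astype(np.uint8)
k,l,s,c=cv2.connectedComponentsWithStats(m);print([(c[i].round(),s[i,4]) for i in range(1,k) if s[i,4]>30])
# key yaw/position on hook
hs=((h[...,0]<6)|(h[...,0]>172))&(h[...,1]>120)&(h[...,2]>40);ys,xs=np.nonzero(hs[140:200,270:310]);print('red',xs.mean()+270,ys.mean()+140,onz('top13',xs.mean()+270,ys.mean()+140,.21))
```

```text
frame -x edge diff 6.9585755813953485 spindle 6.2272727272727275 far corner 9.652941176470588 shift lid ((0.09099443897386905, 0.2820900943692948), 1.0476937285727925)
[(array([411., 218.]), np.int32(73))]
red 294.328125 174.328125 [ 0.66036821 -0.11031274  0.21      ]
```

```bash
python3 -c "
from h import *
print(bot.job_done())"
```

```text
the job is handed in; nothing more can be done
None
```

I finished the job and handed it in at about 47 s on the clock. No verdict was reported.

- **Opening:** I meshed the key with the spindle, pushed it home and turned it 70° counter-clockwise. The lid measured about 1.6 rad, which is upright.
- **Candles:** I set orange, red and blue down on the chest floor, each with a slow descent until contact. No green candle was found in any view, and the only green thing on the table was the jar. I left the turquoise and yellow look-alikes alone.
- **Closing:** I turned the key back to its stop, where the torque reached 1.24 N m. I then eased it back, pulled it off and hung it by its eye on the peg.

**Last checks:**
- In the top view, the lid matched its starting position to within about 0.3 px, and the candles showed through it.
- The key hung still at about (0.66, -0.11) m.
- The highest tool force in the readings was about 18 N. These are taken only at the end of each move.
- None of these checks failed or disagreed. I did not measure how far each bystander had moved; the ones visible in the last picture looked as they did at the start.

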